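# Zero the burr mill's grind dial, open it five clicks and lock it

### The job

Set the small white bench mill for a fine grind. Turn the round dial on top of it clockwise, gently, just until the burrs meet and it will go no further, without forcing it; then open it anticlockwise by exactly five clicks, and last swing the locking lever beside it fully over, away from the front of the mill, so the setting is held. Leave the glassware and boxes round the mill where they are.

Things in the scene. Friction and masses are not known exactly. Their poses are not given: they have to be found in the camera images.
- mill: White bench burr mill, 235 x 150 mm, fixed. Origin: centre of its underside, on the bench; z up, its front looks to its -x, the lever is on its -y side. A round grinding drum, 120 mm across, overhangs a beaker at the front; a square motor tower, 128 mm wide, stands behind. Their flat common top (the deck) is 185 mm above the bench.
- dial_axis (a point): On the upright axis of the grind dial, at its top face, 42 mm above the deck. It is fixed to the mill (the mill's axes) and does not turn with the dial. Fluted aluminium grip 45 mm across (47 over its 18 flutes), from 10 to 42 mm above the deck; under it a black skirt 62 mm across. No scale or mark on it. Anticlockwise from above opens the burrs, clockwise closes them.
- dial_foot (a point): Foot of the dial's axis, on the deck. The dial has 18 click stops a turn: one click is 20 degrees (0.349 rad), one flute. Leaving a click stop takes up to about 0.2 N m; half-way the dial pulls ahead by itself (0.2 to 0.4 N m) and drops into the next. A grip of 30 N or more keeps the fingers from slipping. It starts about 2 to 6 clicks open, which cannot be seen from outside.
- burr_gap (a joint): Gap of the burrs in the drum (m): 0 where they meet, 0.00002 a click open, negative if forced together. Its reading scatters by far more than a click. Where they meet is a click stop too; past it a springy seat resists: no more clicks, the torque climbs by 0.03 to 0.05 N m a degree, and the dial springs back when let go. Over 0.3 N m is surely the seat; 0.8 N m (15 degrees past) jams it.
- lock_lever (a joint): Locking lever, rad: 0 released (starts within 0.12 of it), 0.70 fully over against its stop: its nose then stands between two teeth of the click wheel. Grows anticlockwise from above. With the dial between clicks it is blocked short of 0.6. It stays where it is left; about 2 N at the handle moves it.
- lever_pin (a point): Upright pin about which the lever turns, on the deck; 34 mm in front of and 27 mm to the -y side of the dial's axis. Arm and hub of the lever reach at most 12 mm above the deck.
- lever_handle (a point): Middle of the lever's black upright handle, 33 mm above the deck, 65 mm from the pin; moves with the lever. Handle 15 mm thick, from 14 to 48 mm above the deck. Released it stands 56 mm in front of and 88 mm to the -y side of the dial's axis; locked, 12 mm in front and 88 mm to the -y side: it swings 45 mm to the back (+x) of the mill.
- hopper (a point): Centre of the rim of the steel hopper funnel on the motor tower: 84 mm across, 38 mm above the deck, 122 mm behind the dial's axis. Not to be used, only to be cleared.
- beaker: Glass beaker, 60 x 54 x 70 mm, standing on the mill's base plate under the drum; origin: centre of its underside. Bystander.
- sample_box: White plastic box with lid, 77 x 62 x 75 mm, left of the mill; origin: centre of its underside. Bystander.
- vial: Screw-cap vial, 25 mm across, 60 mm high, right of the mill, below the lever's handle; origin: centre of its underside. Bystander.
- flask: Conical flask with a stopper, 75 mm across, 114 mm high; origin: centre of its underside. Bystander.
- wash_bottle: Wash bottle with a bent nozzle, 66 x 100 x 185 mm; origin: on its underside. Bystander.
- bod_bottle_0: Stoppered sample bottle, 59 mm across, 140 mm high; origin: centre of its underside. Bystander.
- bod_bottle_1: Second stoppered sample bottle, 59 mm across, 140 mm high; origin: centre of its underside. Bystander.
- dish: Lidded petri dish, 73 mm across, 15 mm high; origin: centre of its underside. Bystander.

How it is judged:
On the way, in this order (a step that is already met when the one before it is completed fails the run):
1. the dial is closed until the burrs meet (value of joint burr_gap below 3e-06 m and value of joint lock_lever below 0.4 rad), for 0.1 s.
2. the dial is opened to the fifth click (value of joint burr_gap between 9.4e-05 and 0.000106 m and value of joint lock_lever below 0.4 rad), for 0.3 s.
3. the lever is swung fully over (value of joint lock_lever above 0.64 rad), for 0.2 s.
At the end, for the whole second after the job is handed in: The burrs stand open by five clicks from where they meet (gap 0.100 mm, give or take 0.006 mm: the dial within 6 degrees of that click stop) and the locking lever is fully over (at least 0.64 of 0.70 rad) (value of joint burr_gap between 9.4e-05 and 0.000106 m and value of joint lock_lever above 0.64 rad); the robot touches nothing.
It fails at once if the burrs are jammed: the dial is forced more than 15 degrees past the point where they meet (about 0.8 N m) (value of joint burr_gap below -1.5e-05 m).
It fails at once if a bystander is shifted by more than 25 mm (distance of any of beaker, sample_box, vial, flask, wash_bottle, bod_bottle_0, bod_bottle_1, dish from where it was at the start of the episode above 0.025 m).
It also fails if it takes over 72 s, if anything falls off the work surface, if the arm or the gripper's body presses on something with over 40 N, if the wrist force passes 120 N, or if a joint passes its speed limit or range.

### The arm

A 6-joint arm with a two-finger parallel gripper is mounted at the origin on a cart in front of the work surface, level with it; the furniture and walls round the work are solid. World frame = base frame: x ahead of the robot, y to its left, z up, the work surface at z = 0. Lengths are in m, angles in rad, forces in N, time in s.
With the tool pointing down it reaches from about 0.325 to 0.9 m from the base axis. Payload 3.5 kg.
Tool frame: the origin (TCP) lies where the fingers leave the gripper's body, on its centre line; the fingertips stand 73 mm ahead of it and the grasp point (between the pads) lies 54 mm ahead of it; z points along the fingers, y is the direction in which the jaws open and shut (so a half turn about z gives the same grasp; the last joint's range is limited). The gripper opens to 85 mm and grips with 20 to 120 N. Pads are 22 mm wide; open, the fingers measure 114 mm over their backs; the gripper's body (76 mm by 85 mm) begins 54 mm behind the grasp point. The pads swing forward as they close: fully open they stand 13 mm farther back than shut.
Start: joints at [-1.405, 0.276, -0.026, 1.268, 0, 1.467], TCP at [0.166, -0.603, 0.304] pointing down, gripper open.
Joint ranges: [-3.12, 3.12], [-0.85, 1.88], [-1.08, 1.24], [-1.95, 2.15], [-1.57, 1.53], [-3.14, 3.14]. Speed limits (rad/s): [2.57, 2.57, 3.14, 3.14, 3.14, 3.14].

### API

Orientations are given as a unit quaternion [w, x, y, z].
In Python, from cell import ctrl, viewer gives the robot as it stands. The module is installed in compiled form; this text tells all that it offers.
- The arm moves only by the tool apply_moves, never from a script. Its argument "rows" is a list of rows, each a list of 4 numbers: the shift along the world's x, y, z in m, then the turn about the world's z in degrees. In form: [[x, y, z, yaw], ...]. A call has exactly 8 rows; each row shifts and turns the pose as measured when the row begins; what a row does not reach is not made up. A row lasts 1/10 s, in which the tool goes at most 50 mm and 8.59 degrees, less where a joint would pass 70% of its speed; a pose out of reach is approached as far as the arm can. A call with a gripper value outside its range is refused whole. "jaw" is the closure, from 0 (fully open) to 1 (shut), set as the call begins (left out, the last holds). The fingers move at their own pace and stop on an object; the grip force is fixed at half the most. Time passes only in rows, so rows that do not move let the fingers close, or fill a call up. It gives the time, the measured TCP pose, the force and the opening at its end, in the units of the state.
- ctrl.get_obs(): the state, without advancing time (a new reading comes with each control period).
- viewer.grab_frame(name): name is "side" or "top" or "wrist"; returns the picture (420x560x3 uint8, blue, green, red); there is no depth.
- viewer.camera_params(name): a dict with "vertical_fov" (degrees; the focal length in pixels is half the picture's height over the tangent of half this angle, whatever the lens; pixels are square), "cx", "cy" (the principal point, pixels), "k1" (the pictures are not rectified: a ray, as slopes to the right and down, at radius r is drawn at 1 + k1 r^2 times it, then the intrinsics apply), "world_from_camera" (4x4, takes a point from camera to world coordinates); the wrist camera has in their place "tool_from_camera" (4x4, takes a point from camera to tool coordinates, whose origin is the TCP and whose axes are the flange's). Camera axes: x right, y down, z forward; pixel columns grow to the right and rows downward; lengths in m; the calibration is good to about 2 mm. A picture is of the moment at which its call begins: read the wrist's pose just before it. camera_params takes no time and is no camera call.
- ctrl.job_done(): hands the job in, once; it reports no verdict.
The state is a dict: "clock": time; "joint_positions": joint angles; "joint_velocities": joint speeds; "joint_efforts": joint torques, N m; "ee_pos": TCP position; "eef_rot": TCP orientation; "wrist_force": force on the tool from outside, world axes, zero at the start; "ft_torque": the same for the moment, N m; "gripper_width": finger opening in m.
Only numpy, scipy, OpenCV 4.12 (cv2) and the standard library are available. Lean on these libraries where they do the work, as an engineer would, in place of code of your own. Each camera call takes 0.05 s, during which the arm holds its last target.

## Working session

There is one attempt and no reset: what is moved stays moved. The work goes in short steps, Python scripts to look and compute and a tool call to move; the robot and the scene stay as the last step left them, time stands still between calls to the robot, and variables do not carry over. Pictures are saved under pics/ and viewed, and the job is handed in when it is done.

Besides the shell and the picture viewer there is one more tool, called as name([rows], argument=value, ...), one row to a line, values as JSON. apply_moves: Moves the arm, as the interface text tells. Its arguments: {"type":"object","properties":{"rows":{"type":"array","items":{"type":"array","items":{"type":"number"}}},"jaw":{"type":"number"}},"required":["rows"]}

```bash
mkdir -p pics; python3 - <<'E'
from cell import ctrl, viewer
import cv2
o=ctrl.get_obs(); print(o)
for n in ("side","top","wrist"):
    cv2.imwrite(f"pics/{n}0.png",viewer.grab_frame(n)); print(n,viewer.camera_params(n))
E
```

```text
{'clock': 0.0, 'joint_positions': array([-1.40538917e+00,  2.77164812e-01, -2.78849938e-02,  1.26798869e+00,
       -1.14985648e-05,  1.46738073e+00]), 'joint_velocities': array([-4.33576752e-04, -1.74947015e-03,  2.87175788e-04, -7.54447195e-04,
       -7.17708029e-05,  2.96693926e-04]), 'joint_efforts': array([-4.53302573e-04, -4.45507550e+01,  2.95203120e+01,  1.65056490e-02,
       -2.06263317e-04,  1.82077500e-06]), 'ee_pos': array([ 0.16587506, -0.60195101,  0.30273782]), 'eef_rot': array([-1.12036696e-03,  9.90979759e-01,  1.34006942e-01, -4.04898122e-05]), 'wrist_force': array([-0.23787496,  0.02850256, -0.40614906]), 'ft_torque': array([-0.00012998,  0.02536384, -0.01013875]), 'gripper_width': 0.08553075927225237}
side {'vertical_fov': 42.92395065312665, 'cx': 280.80568394923955, 'cy': 215.19950227842904, 'k1': -0.09854390582249728, 'world_from_camera': array([[ 0.99571898, -0.03919544,  0.08371045,  0.38883305],
       [-0.08978175, -0.62544367,  0.77508674, -1.20247531],
       [ 0.02197631, -0.77928424, -0.62628517,  1.06580831],
       [ 0.        ,  0.        ,  0.     
[... 284 characters left out ...]
3,  5.60032381e-03,
        -9.81147537e-02],
       [-5.26547082e-03, -1.81631273e-01, -9.83352610e-01,
         1.77891355e+00],
       [ 0.00000000e+00,  0.00000000e+00,  0.00000000e+00,
         1.00000000e+00]])}
wrist {'vertical_fov': 62.72127789420681, 'cx': 287.4362206689177, 'cy': 206.37765123160392, 'k1': 0.027896726275076354, 'tool_from_camera': array([[ 1.33158349e-03, -9.64410024e-01, -2.64407891e-01,
         6.68137908e-02],
       [ 9.99999095e-01,  1.23379303e-03,  5.35914083e-04,
        -2.04187131e-03],
       [-1.90616300e-04, -2.64408365e-01,  9.64410794e-01,
        -7.06069418e-02],
       [ 0.00000000e+00,  0.00000000e+00,  0.00000000e+00,
         1.00000000e+00]])}
```

View pics/side0.png

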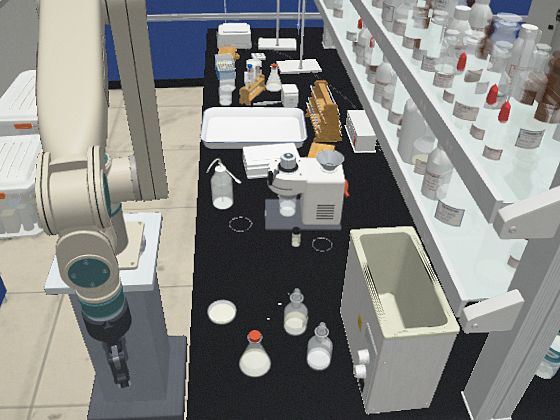

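View pics/top0.png

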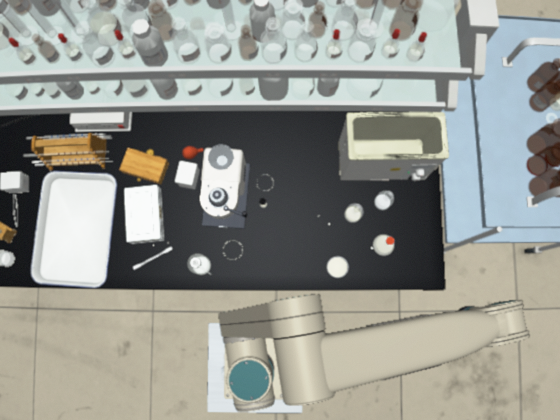

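View pics/wrist0.png

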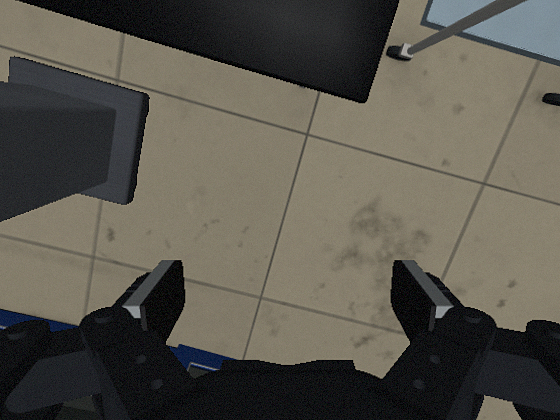

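The side view shows the mill at about (305,190) with the dial at about (288,160). In the top view the dial is at about (217,197) and the hopper at (221,157). I'll enlarge both to measure.

```bash
python3 - <<'E'
import cv2
a=cv2.imread("pics/side0.png")[130:260,230:370]; b=cv2.imread("pics/top0.png")[130:240,160:290]
cv2.imwrite("pics/sz.png",cv2.resize(a,None,fx=4.5,fy=4.5,interpolation=cv2.INTER_CUBIC))
cv2.imwrite("pics/tz.png",cv2.resize(b,None,fx=5,fy=5,interpolation=cv2.INTER_CUBIC))
E
```

```text
(no output)
```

View pics/sz.png

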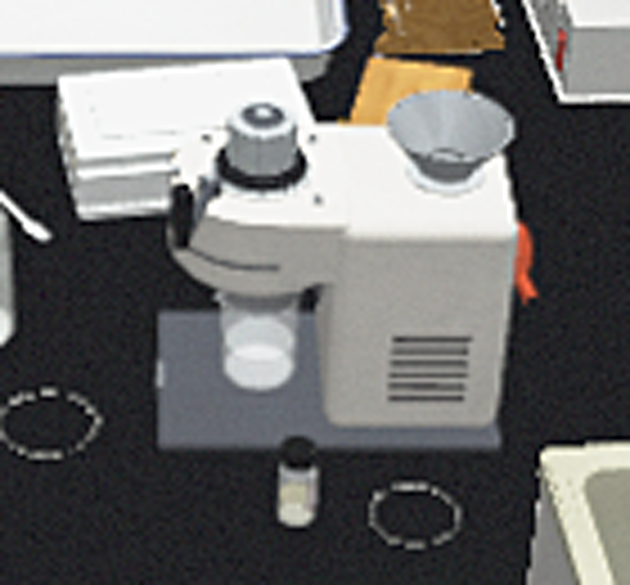

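View pics/tz.png

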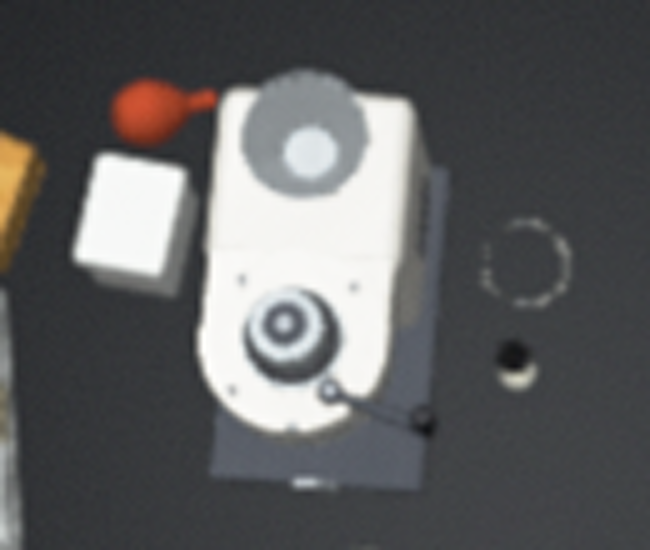

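```bash
cat > h.py <<'E'
import numpy as np, cv2
from scipy.spatial.transform import Rotation as R
from cell import ctrl, viewer
def ray(name,u,v,ee=None,q=None):
    p=viewer.camera_params(name); f=210/np.tan(np.radians(p['vertical_fov']/2))
    K=np.array([[f,0,p['cx']],[0,f,p['cy']],[0,0,1]])
    x,y=cv2.undistortPoints(np.array([[[u,v]]],float),K,np.array([p['k1'],0,0,0.]))[0,0]
    if name=='wrist':
        T=np.eye(4);T[:3,:3]=R.from_quat(np.r_[q[1:],q[0]]).as_matrix();T[:3,3]=ee
        M=T@p['tool_from_camera']
    else: M=p['world_from_camera']
    d=M[:3,:3]@[x,y,1]; return M[:3,3],d/np.linalg.norm(d)
def onz(r,z): return r[0]+r[1]*(z-r[0][2])/r[1][2]
def two(a,b):
    A=sum(np.eye(3)-np.outer(d,d) for _,d in(a,b)); B=sum((np.eye(3)-np.outer(d,d))@o for o,d in(a,b))
    return np.linalg.solve(A,B)
E
python3 - <<'E'
from h import *
T=lambda x,y:ray('top',160+(x+.5)/5-.5,130+(y+.5)/5-.5)
S=lambda x,y:ray('side',230+x/4.5-.4,130+y/4.5-.4)
print('dial',onz(T(285,322),.227),onz(S(263,113),.227),two(T(285,322),S(263,113)))
print('hop',onz(T(305,134),.223),onz(S(452,122),.223),two(T(305,134),S(452,122)))
print('skirt',onz(T(292,335),.192))
print('pin',onz(T(331,389),.197),'handle',onz(T(425,412),.233))
print('vial',onz(T(515,355),.06),'box',onz(T(135,215),.075))
d=onz(T(285,322),.227);h=onz(T(305,134),.223);v=h-d;print(np.degrees(np.arctan2(v[1],v[0])),np.hypot(*v[:2]))
E
```

```text
dial [0.54743209 0.11058912 0.227     ] [0.54745278 0.11556498 0.227     ] [0.5467346  0.11012941 0.23044383]
hop [0.66943368 0.10184216 0.223     ] [0.67039353 0.10442575 0.223     ] [0.66937701 0.10163131 0.22468608]
skirt [0.54680258 0.11063358 0.192     ]
pin [0.51112643 0.08455685 0.197     ] handle [0.48986659 0.02252089 0.233     ]
vial [ 0.56156053 -0.02474718  0.06      ] box [0.6564549  0.23666066 0.075     ]
-4.100830268851751 0.12231475320409439
```

apply_moves([
  [0, 0, 0.05, 8],
  [0.01, 0.02, 0.04, 8],
  [0.022, 0.042, 0.01, 8],
  [0.022, 0.042, 0, 8],
  [0.022, 0.042, 0, 8],
  [0.022, 0.042, 0, 8],
  [0.022, 0.042, 0, 8],
  [0.022, 0.042, 0, 8],
], jaw=0)

```text
clock: 0.95
ee_pos: [0.3077, -0.3217, 0.3984]
eef_rot: [-0.005, 0.758, 0.652, -0.004]
wrist_force: [2.0, -0.7, -0.5]
gripper_width: 0.0854
```

apply_moves([
  [0.022, 0.042, 0, 8.5],
  [0.022, 0.042, 0, 8.5],
  [0.022, 0.042, 0, 8.5],
  [0.022, 0.042, 0, 8.5],
  [0.022, 0.042, 0, 8.5],
  [0.022, 0.042, 0, 8.5],
  [0.022, 0.042, 0, 8.5],
  [0.022, 0.042, 0, 8.5],
])

```text
clock: 1.75
ee_pos: [0.4859, 0.0305, 0.3976]
eef_rot: [-0.001, 0.257, 0.966, -0.006]
wrist_force: [0.6, -0.3, -0.2]
gripper_width: 0.0853
```

apply_moves([
  [0.015, 0.02, 0, 8],
  [0.015, 0.02, 0, 8],
  [0.015, 0.02, -0.01, 8],
  [0.012, 0.016, -0.02, 8],
  [0.002, 0.003, -0.01, 8],
  [0, 0, 0, 0],
  [0, 0, 0, 0],
  [0, 0, 0, 0],
])

```text
clock: 2.55
ee_pos: [0.5475, 0.12, 0.3541]
eef_rot: [0.0, -0.107, 0.994, -0.005]
wrist_force: [0.4, -0.0, -0.1]
gripper_width: 0.0854
```

```bash
python3 - <<'E'
from h import *
o=ctrl.get_obs(); print(o['ee_pos'],o['eef_rot'],o['joint_positions'],o['wrist_force'],o['ft_torque'])
im=viewer.grab_frame('wrist'); cv2.imwrite('pics/w1.png',im)
E
```

```text
[0.54753052 0.11995549 0.35411967] [ 1.37160077e-04 -1.06934942e-01  9.94254422e-01 -4.80048013e-03] [ 0.10411728  0.13999818 -0.08986342  1.34063136 -0.00960012 -0.11016625] [ 0.36235397 -0.03751945 -0.05060156] [-0.03220534  0.01078627  0.00891364]
```

View pics/w1.png

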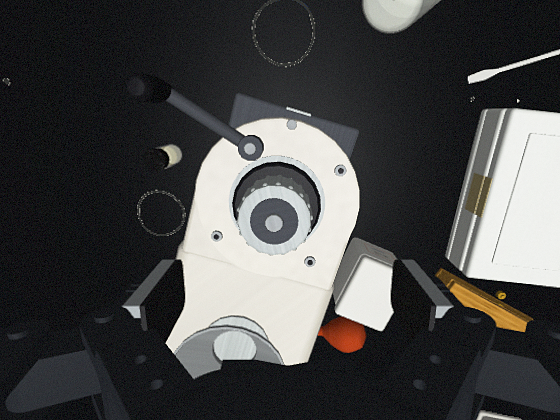

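Wrist view: dial cap centre at about (274,223), lever pin hub (250,149), handle top (148,88).

```bash
python3 - <<'E'
from h import *
ee=np.array([0.54753052,0.11995549,0.35411967]);q=[1.37160077e-04,-1.06934942e-01,9.94254422e-01,-4.80048013e-03]
im=cv2.imread('pics/w1.png'); cv2.imwrite('pics/w1z.png',cv2.resize(im[60:280,120:370],None,fx=3,fy=2.7,interpolation=cv2.INTER_CUBIC))
W=lambda u,v,z:onz(ray('wrist',u,v,ee,q),z)
print('dialtop',W(274,223,.227),'pin',W(250,149,.197),'handle',W(148,88,.233))
for n,p in dict(l=W(237,222,.227),r=W(311,222,.227),t=W(274,187,.227),b=W(274,256,.227)).items(): print(n,p)
# screws on deck
s=[W(*p,.185) for p in((292,125),(340,171),(310,262),(217,237))]
for p in s: print('scr',p, p[:2]-W(274,223,.227)[:2])
print('hop',W(234,346,.223))
E
```

```text
dialtop [0.54665164 0.1123502  0.227     ] pin [0.51004088 0.08720641 0.197     ] handle [0.4859836 0.0323708 0.233    ]
l [0.55086996 0.09043463 0.227     ]
r [0.54119478 0.1339736  0.227     ]
t [0.52494674 0.1078298  0.227     ]
b [0.56766374 0.11673086 0.227     ]
scr [0.48961375 0.11089563 0.185     ] [-0.05703789 -0.00145457]
scr [0.51299208 0.15052543 0.185     ] [-0.03365955  0.03817522]
scr [0.584799   0.14598788 0.185     ] [0.03814736 0.03363768]
scr [0.5802695  0.07423746 0.185     ] [ 0.03361786 -0.03811274]
hop [0.63981291 0.10381854 0.223     ]
```

View pics/w1z.png

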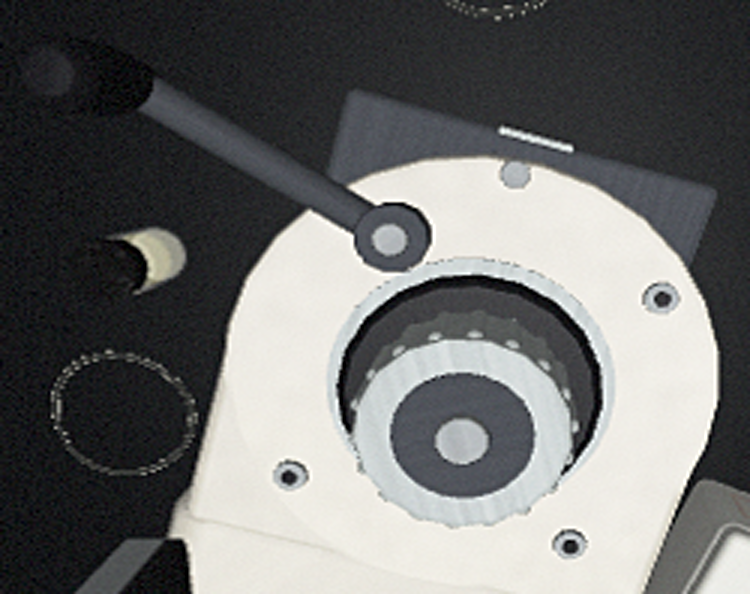

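apply_moves([
  [-0.001, -0.008, 0, 0],
  [0, 0, -0.02, 0],
  [0, 0, -0.02, 0],
  [0, 0, -0.015, 0],
  [0, 0, -0.01, 0],
  [0, 0, -0.005, 0],
  [0, 0, 0, 0],
  [0, 0, 0, 0],
])

```text
clock: 3.4
ee_pos: [0.5481, 0.1063, 0.289]
eef_rot: [0.006, -0.102, 0.995, -0.006]
wrist_force: [-0.5, 0.2, -0.0]
gripper_width: 0.0855
```

```bash
cat > st.py <<'E'
from h import *
o=ctrl.get_obs(); q=o['eef_rot']; print(o['clock'],'ee',o['ee_pos'].round(4),'yaw',round(np.degrees(R.from_quat(np.r_[q[1:],q[0]]).as_matrix()[:2,0]@[0,0]) if 0 else np.degrees(np.arctan2(*R.from_quat(np.r_[q[1:],q[0]]).as_matrix()[[1,0],0])),2),'F',o['wrist_force'].round(2),'M',o['ft_torque'].round(3),'j',o['joint_positions'].round(3),'w',round(o['gripper_width'],4))
E
python3 st.py
```

```text
3.4 ee [0.5481 0.1063 0.289 ] yaw -168.32 F [-0.48  0.25 -0.03] M [0.023 0.02  0.02 ] j [ 0.08   0.161 -0.204  1.194 -0.011 -0.123] w 0.0855
```

apply_moves([
  [-0.001, 0.005, 0, 0],
  [0, 0, 0, 0],
  [0, 0, -0.006, 0],
  [0, 0, -0.006, 0],
  [0, 0, -0.004, 0],
  [0, 0, 0, 0],
  [0, 0, 0, 0],
  [0, 0, 0, 0],
])

```text
clock: 4.2
ee_pos: [0.548, 0.1122, 0.2735]
eef_rot: [0.008, -0.102, 0.995, -0.006]
wrist_force: [0.1, -0.4, -0.0]
gripper_width: 0.0854
```

```bash
python3 st.py
```

```text
4.2 ee [0.548  0.1122 0.2735] yaw -168.3 F [ 0.08 -0.41 -0.03] M [ 0.034 -0.04   0.029] j [ 0.091  0.171 -0.225  1.159 -0.012 -0.113] w 0.0854
```

apply_moves([
  [-0.002, 0, 0, 0],
  [0, 0, 0, 0],
  [0, 0, 0, 0],
  [0, 0, 0, 0],
  [0, 0, 0, 0],
  [0, 0, 0, 0],
  [0, 0, 0, 0],
  [0, 0, 0, 0],
], jaw=1)

```text
clock: 5.0
ee_pos: [0.5463, 0.111, 0.2745]
eef_rot: [0.009, -0.102, 0.995, -0.008]
wrist_force: [-0.2, -0.8, 0.7]
gripper_width: 0.0434
```

```bash
python3 - <<'E'
from h import *
cv2.imwrite('pics/w2.png',viewer.grab_frame('wrist'))
E
python3 st.py
```

```text
5.05 ee [0.5463 0.111  0.2745] yaw -168.34 F [-1.19 -0.74  0.78] M [-0.045  0.06   0.041] j [ 0.09   0.166 -0.229  1.159 -0.015 -0.113] w 0.0431
```

View pics/w2.png

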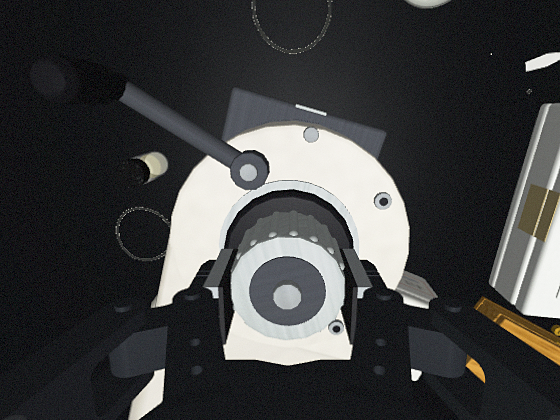

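apply_moves([
  [0, 0, 0, -2.5],
  [0, 0, 0, -2.5],
  [0, 0, 0, -2.5],
  [0, 0, 0, -2.5],
  [0, 0, 0, -2.5],
  [0, 0, 0, -2.5],
  [0, 0, 0, -2.5],
  [0, 0, 0, -2.5],
])

```text
clock: 5.85
ee_pos: [0.5466, 0.1108, 0.2745]
eef_rot: [0.007, 0.078, 0.997, -0.009]
wrist_force: [0.9, -3.0, 0.6]
gripper_width: 0.043
```

```bash
python3 st.py
```

```text
5.85 ee [0.5466 0.1108 0.2745] yaw 171.08 F [ 0.94 -3.04  0.6 ] M [-0.032  0.127  0.316] j [ 0.092  0.17  -0.224  1.166 -0.021  0.248] w 0.043
```

apply_moves([
  [0, 0, 0, 0],
  [0, 0, 0, 0],
  [0, 0, 0, 0],
  [0, 0, 0, 0],
  [0, 0, 0, 0],
  [0, 0, 0, 0],
  [0, 0, 0, 0],
  [0, 0, 0, 0],
])

```text
clock: 6.65
ee_pos: [0.5466, 0.1108, 0.2745]
eef_rot: [0.007, 0.077, 0.997, -0.009]
wrist_force: [0.3, 0.3, 0.6]
gripper_width: 0.0433
```

```bash
python3 st.py; python3 st.py
```

```text
6.65 ee [0.5466 0.1108 0.2745] yaw 171.23 F [0.29 0.3  0.62] M [-0.075  0.111  0.132] j [ 0.092  0.17  -0.224  1.166 -0.021  0.246] w 0.0433
6.65 ee [0.5466 0.1108 0.2745] yaw 171.23 F [0.29 0.3  0.62] M [-0.075  0.111  0.132] j [ 0.092  0.17  -0.224  1.166 -0.021  0.246] w 0.0433
```

apply_moves([
  [0, 0, 0, -2],
  [0, 0, 0, -2],
  [0, 0, 0, -1],
  [0, 0, 0, 0],
  [0, 0, 0, 0],
  [0, 0, 0, 0],
  [0, 0, 0, 0],
  [0, 0, 0, 0],
])

```text
clock: 7.45
ee_pos: [0.5467, 0.1108, 0.2745]
eef_rot: [0.007, 0.12, 0.993, -0.01]
wrist_force: [0.2, -0.8, 0.4]
gripper_width: 0.0431
```

```bash
python3 st.py
```

```text
7.45 ee [0.5467 0.1108 0.2745] yaw 166.17 F [ 0.22 -0.75  0.39] M [0.003 0.041 0.101] j [ 0.093  0.171 -0.222  1.168 -0.022  0.334] w 0.0431
```

apply_moves([
  [0, 0, 0, -2],
  [0, 0, 0, -2],
  [0, 0, 0, -1],
  [0, 0, 0, 0],
  [0, 0, 0, 0],
  [0, 0, 0, 0],
  [0, 0, 0, 0],
  [0, 0, 0, 0],
])

```text
clock: 8.25
ee_pos: [0.5467, 0.1107, 0.2745]
eef_rot: [0.007, 0.164, 0.986, -0.01]
wrist_force: [0.3, -0.9, 0.1]
gripper_width: 0.0429
```

```bash
python3 st.py
```

```text
8.25 ee [0.5467 0.1107 0.2745] yaw 161.09 F [ 0.35 -0.92  0.1 ] M [-0.025  0.007 -0.006] j [ 0.093  0.172 -0.221  1.17  -0.023  0.423] w 0.0429
```

apply_moves([
  [0, 0, 0, -2],
  [0, 0, 0, -2],
  [0, 0, 0, -1],
  [0, 0, 0, 0],
  [0, 0, 0, 0],
  [0, 0, 0, 0],
  [0, 0, 0, 0],
  [0, 0, 0, 0],
])

```text
clock: 9.05
ee_pos: [0.5468, 0.1106, 0.2745]
eef_rot: [0.006, 0.208, 0.978, -0.011]
wrist_force: [-0.8, -1.7, 0.1]
gripper_width: 0.0435
```

```bash
python3 st.py
```

```text
9.05 ee [0.5468 0.1106 0.2745] yaw 155.96 F [-0.81 -1.71  0.13] M [-0.014  0.009 -0.135] j [ 0.093  0.174 -0.22   1.172 -0.024  0.513] w 0.0435
```

apply_moves([
  [0, 0, 0, -2],
  [0, 0, 0, -2],
  [0, 0, 0, -1],
  [0, 0, 0, 0],
  [0, 0, 0, 0],
  [0, 0, 0, 0],
  [0, 0, 0, 0],
  [0, 0, 0, 0],
])

```text
clock: 9.85
ee_pos: [0.5468, 0.1106, 0.2745]
eef_rot: [0.006, 0.25, 0.968, -0.011]
wrist_force: [0.2, -0.6, 1.1]
gripper_width: 0.0432
```

```bash
python3 st.py
```

```text
9.85 ee [0.5468 0.1106 0.2745] yaw 151.03 F [ 0.22 -0.57  1.12] M [-0.063 -0.06   0.112] j [ 0.093  0.175 -0.218  1.174 -0.025  0.599] w 0.0432
```

apply_moves([
  [0, 0, 0, -2],
  [0, 0, 0, -2],
  [0, 0, 0, -1],
  [0, 0, 0, 0],
  [0, 0, 0, 0],
  [0, 0, 0, 0],
  [0, 0, 0, 0],
  [0, 0, 0, 0],
])

```text
clock: 10.65
ee_pos: [0.5469, 0.1105, 0.2745]
eef_rot: [0.006, 0.293, 0.956, -0.011]
wrist_force: [-0.2, -1.1, -0.3]
gripper_width: 0.0431
```

```bash
python3 st.py
```

```text
10.65 ee [0.5469 0.1105 0.2745] yaw 145.96 F [-0.23 -1.14 -0.27] M [0.028 0.004 0.063] j [ 0.093  0.176 -0.217  1.176 -0.025  0.688] w 0.0431
```

apply_moves([
  [0, 0, 0, -2.5],
  [0, 0, 0, -2.5],
  [0, 0, 0, -2.5],
  [0, 0, 0, -2.5],
  [0, 0, 0, -2.5],
  [0, 0, 0, -2.5],
  [0, 0, 0, 0],
  [0, 0, 0, 0],
])

```text
clock: 11.45
ee_pos: [0.547, 0.1103, 0.2745]
eef_rot: [0.004, 0.419, 0.908, -0.012]
wrist_force: [-1.5, -1.4, 1.0]
gripper_width: 0.0434
```

```bash
python3 st.py
```

```text
11.45 ee [0.547  0.1103 0.2745] yaw 130.5 F [-1.54 -1.39  1.04] M [-0.058 -0.13   0.061] j [ 0.093  0.18  -0.212  1.184 -0.026  0.957] w 0.0434
```

apply_moves([
  [0, 0, 0, -2],
  [0, 0, 0, -2],
  [0, 0, 0, -1],
  [0, 0, 0, 0],
  [0, 0, 0, 0],
  [0, 0, 0, 0],
  [0, 0, 0, 0],
  [0, 0, 0, 0],
])

```text
clock: 12.25
ee_pos: [0.547, 0.1102, 0.2745]
eef_rot: [0.004, 0.457, 0.889, -0.013]
wrist_force: [-0.6, -1.6, -0.2]
gripper_width: 0.0432
```

```bash
python3 st.py
```

```text
12.25 ee [0.547  0.1102 0.2745] yaw 125.62 F [-0.56 -1.62 -0.16] M [-0.021 -0.117  0.079] j [ 0.093  0.181 -0.211  1.186 -0.026  1.043] w 0.0432
```

apply_moves([
  [0, 0, 0, -2.5],
  [0, 0, 0, -2.5],
  [0, 0, 0, -2.5],
  [0, 0, 0, -2.5],
  [0, 0, 0, -2.5],
  [0, 0, 0, -2],
  [0, 0, 0, 0],
  [0, 0, 0, 0],
])

```text
clock: 13.05
ee_pos: [0.547, 0.1099, 0.2745]
eef_rot: [0.003, 0.569, 0.822, -0.014]
wrist_force: [-0.8, -1.2, 0.4]
gripper_width: 0.0428
```

```bash
python3 st.py
```

```text
13.05 ee [0.547  0.1099 0.2745] yaw 110.69 F [-0.81 -1.21  0.38] M [-0.074 -0.14   0.118] j [ 0.092  0.184 -0.207  1.193 -0.024  1.302] w 0.0428
```

apply_moves([
  [0, 0, 0, -2],
  [0, 0, 0, -2],
  [0, 0, 0, -1],
  [0, 0, 0, 0],
  [0, 0, 0, 0],
  [0, 0, 0, 0],
  [0, 0, 0, 0],
  [0, 0, 0, 0],
])

```text
clock: 13.85
ee_pos: [0.547, 0.1098, 0.2745]
eef_rot: [0.002, 0.604, 0.797, -0.014]
wrist_force: [-0.6, -1.2, -0.7]
gripper_width: 0.0433
```

```bash
python3 st.py
```

```text
13.85 ee [0.547  0.1098 0.2745] yaw 105.75 F [-0.56 -1.16 -0.73] M [-0.078 -0.199  0.042] j [ 0.092  0.185 -0.205  1.195 -0.024  1.388] w 0.0433
```

apply_moves([
  [0, 0, 0, -2.5],
  [0, 0, 0, -2.5],
  [0, 0, 0, -2.5],
  [0, 0, 0, -2.5],
  [0, 0, 0, -2.5],
  [0, 0, 0, -2],
  [0, 0, 0, 0],
  [0, 0, 0, 0],
])

```text
clock: 14.65
ee_pos: [0.547, 0.1096, 0.2745]
eef_rot: [0.001, 0.702, 0.712, -0.014]
wrist_force: [-0.9, -0.4, 0.7]
gripper_width: 0.0433
```

```bash
python3 st.py
```

```text
14.65 ee [0.547  0.1096 0.2745] yaw 90.87 F [-0.93 -0.42  0.72] M [-0.136 -0.216  0.088] j [ 0.09   0.188 -0.202  1.201 -0.02   1.646] w 0.0433
```

apply_moves([
  [0, 0, 0, -2],
  [0, 0, 0, -2],
  [0, 0, 0, -1],
  [0, 0, 0, 0],
  [0, 0, 0, 0],
  [0, 0, 0, 0],
  [0, 0, 0, 0],
  [0, 0, 0, 0],
])

```text
clock: 15.45
ee_pos: [0.547, 0.1096, 0.2745]
eef_rot: [0.001, 0.731, 0.682, -0.015]
wrist_force: [-0.5, -0.9, 0.7]
gripper_width: 0.0433
```

```bash
python3 st.py
```

```text
15.45 ee [0.547  0.1096 0.2745] yaw 85.99 F [-0.49 -0.88  0.71] M [-0.109 -0.204  0.103] j [ 0.089  0.189 -0.201  1.203 -0.019  1.731] w 0.0433
```

apply_moves([
  [0, 0, 0, -2],
  [0, 0, 0, -1.5],
  [0, 0, 0, 0],
  [0, 0, 0, 0],
  [0, 0, 0, 0],
  [0, 0, 0, 0],
  [0, 0, 0, 0],
  [0, 0, 0, 0],
])

```text
clock: 16.25
ee_pos: [0.5469, 0.1095, 0.2745]
eef_rot: [0.0, 0.753, 0.658, -0.015]
wrist_force: [-0.6, -1.8, 0.4]
gripper_width: 0.043
```

```bash
python3 st.py
```

```text
16.25 ee [0.5469 0.1095 0.2745] yaw 82.37 F [-0.62 -1.76  0.39] M [-0.151 -0.266 -0.076] j [ 0.089  0.189 -0.2    1.204 -0.018  1.793] w 0.043
```

apply_moves([
  [0, 0, 0, -2.5],
  [0, 0, 0, -2.5],
  [0, 0, 0, -2.5],
  [0, 0, 0, -2.5],
  [0, 0, 0, 0],
  [0, 0, 0, 0],
  [0, 0, 0, 0],
  [0, 0, 0, 0],
])

```text
clock: 17.05
ee_pos: [0.5469, 0.1094, 0.2745]
eef_rot: [-0.001, 0.808, 0.589, -0.015]
wrist_force: [-1.2, -1.3, 0.5]
gripper_width: 0.0431
```

```bash
python3 st.py
```

```text
17.05 ee [0.5469 0.1094 0.2745] yaw 72.18 F [-1.18 -1.28  0.46] M [-0.225 -0.314 -0.068] j [ 0.087  0.191 -0.199  1.208 -0.014  1.969] w 0.0431
```

apply_moves([
  [0, 0, 0, -2],
  [0, 0, 0, -2],
  [0, 0, 0, -1],
  [0, 0, 0, 0],
  [0, 0, 0, 0],
  [0, 0, 0, 0],
  [0, 0, 0, 0],
  [0, 0, 0, 0],
])

```text
clock: 17.85
ee_pos: [0.5468, 0.1094, 0.2745]
eef_rot: [-0.001, 0.832, 0.555, -0.015]
wrist_force: [0.2, -1.1, 1.0]
gripper_width: 0.0429
```

```bash
python3 st.py
```

```text
17.85 ee [0.5468 0.1094 0.2745] yaw 67.47 F [ 0.24 -1.11  0.99] M [-0.273 -0.305  0.266] j [ 0.087  0.191 -0.198  1.209 -0.013  2.051] w 0.0429
```

apply_moves([
  [0, 0, 0, -1.5],
  [0, 0, 0, -1.5],
  [0, 0, 0, 0],
  [0, 0, 0, 0],
  [0, 0, 0, 0],
  [0, 0, 0, 0],
  [0, 0, 0, 0],
  [0, 0, 0, 0],
])

```text
clock: 18.65
ee_pos: [0.5468, 0.1093, 0.2745]
eef_rot: [-0.001, 0.847, 0.532, -0.015]
wrist_force: [-0.5, -1.7, -0.0]
gripper_width: 0.0432
```

```bash
python3 st.py
```

```text
18.65 ee [0.5468 0.1093 0.2745] yaw 64.25 F [-0.49 -1.65 -0.01] M [-0.25  -0.252  0.32 ] j [ 0.086  0.192 -0.198  1.21  -0.012  2.107] w 0.0432
```

Torque climbs to 0.32 N m at 127° of travel, without dropping as it did in each earlier click. That puts the seat at the sixth click, tool yaw about 71.7°. Opening five clicks means going to yaw about 171.7°.

apply_moves([
  [0, 0, 0, 3],
  [0, 0, 0, 3],
  [0, 0, 0, 3],
  [0, 0, 0, 3],
  [0, 0, 0, 3],
  [0, 0, 0, 3],
  [0, 0, 0, 3],
  [0, 0, 0, 3],
])

```text
clock: 19.45
ee_pos: [0.547, 0.1095, 0.2745]
eef_rot: [0.001, 0.717, 0.697, -0.014]
wrist_force: [-1.3, -1.5, -0.1]
gripper_width: 0.0432
```

apply_moves([
  [0, 0, 0, 3],
  [0, 0, 0, 3],
  [0, 0, 0, 3],
  [0, 0, 0, 3],
  [0, 0, 0, 3],
  [0, 0, 0, 3],
  [0, 0, 0, 3],
  [0, 0, 0, 3],
])

```text
clock: 20.25
ee_pos: [0.5471, 0.1098, 0.2745]
eef_rot: [0.002, 0.555, 0.832, -0.012]
wrist_force: [-1.0, -1.9, 0.1]
gripper_width: 0.0431
```

apply_moves([
  [0, 0, 0, 3],
  [0, 0, 0, 3],
  [0, 0, 0, 3],
  [0, 0, 0, 3],
  [0, 0, 0, 3],
  [0, 0, 0, 3],
  [0, 0, 0, 0],
  [0, 0, 0, 0],
])

```text
clock: 21.05
ee_pos: [0.547, 0.11, 0.2745]
eef_rot: [0.003, 0.417, 0.909, -0.011]
wrist_force: [0.3, -2.2, 0.8]
gripper_width: 0.043
```

```bash
python3 st.py
```

```text
21.05 ee [0.547  0.11   0.2745] yaw 130.66 F [ 0.34 -2.18  0.81] M [-0.209 -0.065  0.362] j [ 0.091  0.18  -0.212  1.184 -0.021  0.952] w 0.043
```

apply_moves([
  [0, 0, 0, 1],
  [0, 0, 0, 0],
  [0, 0, 0, 0],
  [0, 0, 0, 0],
  [0, 0, 0, 0],
  [0, 0, 0, 0],
  [0, 0, 0, 0],
  [0, 0, 0, 0],
])

```text
clock: 21.85
ee_pos: [0.547, 0.11, 0.2745]
eef_rot: [0.003, 0.411, 0.912, -0.01]
wrist_force: [-0.5, -1.0, 0.3]
gripper_width: 0.0426
```

```bash
python3 st.py; python3 - <<'E'
from h import *
cv2.imwrite('pics/w3.png',viewer.grab_frame('wrist'))
E
```

```text
21.85 ee [0.547  0.11   0.2745] yaw 131.52 F [-0.47 -0.99  0.28] M [-0.16  -0.079  0.082] j [ 0.091  0.18  -0.212  1.184 -0.021  0.937] w 0.0426
```

View pics/w3.png

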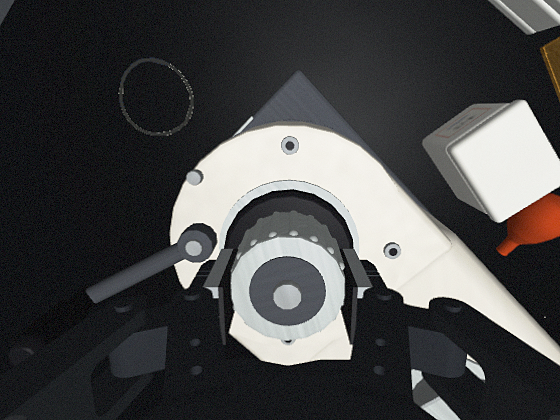

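The flute dots, at about (253,246) to (331,248), sit in the same place relative to the fingers as in w2. I'll quantify that.

```bash
python3 - <<'E'
import cv2,numpy as np
for n in('w2','w3'):
    g=cv2.cvtColor(cv2.imread(f'pics/{n}.png'),6)[228:258,235:345]
    t=cv2.subtract(g,cv2.medianBlur(g,15)); 
    m=(t>60).astype(np.uint8); k,l,s,c=cv2.connectedComponentsWithStats(m)
    print(n,[(c[i]+[235,228]).round(1).tolist() for i in range(1,k) if 4<s[i,4]<80])
    cv2.imwrite(f'pics/{n}c.png',cv2.resize(g,None,fx=6,fy=6))
a,b=[cv2.imread(f'pics/{n}c.png') for n in('w2','w3')]
cv2.imwrite('pics/cmp.png',np.vstack([a,b]))
E
```

```text
w2 [[271.8, 234.5], [293.0, 233.4], [313.4, 238.8], [252.6, 242.6], [330.6, 250.6], [237.7, 255.5]]
w3 [[272.0, 234.4], [293.5, 233.0], [314.0, 238.6], [252.6, 242.4], [330.7, 250.5], [237.9, 255.3]]
```

View pics/cmp.png

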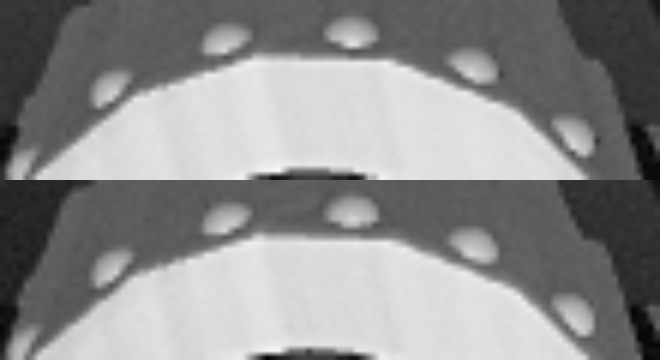

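No slip relative to the fingers (under 0.5°). I'll go on to yaw about 171.7°.

apply_moves([
  [0, 0, 0, 2.5],
  [0, 0, 0, 2.5],
  [0, 0, 0, 2.5],
  [0, 0, 0, 2.5],
  [0, 0, 0, 2.5],
  [0, 0, 0, 2.5],
  [0, 0, 0, 2.5],
  [0, 0, 0, 2.5],
])

```text
clock: 22.7
ee_pos: [0.547, 0.1103, 0.2745]
eef_rot: [0.004, 0.242, 0.97, -0.009]
wrist_force: [-0.2, -2.8, -0.4]
gripper_width: 0.0428
```

apply_moves([
  [0, 0, 0, 2.5],
  [0, 0, 0, 2.5],
  [0, 0, 0, 2.5],
  [0, 0, 0, 2.5],
  [0, 0, 0, 2.5],
  [0, 0, 0, 2.5],
  [0, 0, 0, 2.5],
  [0, 0, 0, 0],
])

```text
clock: 23.5
ee_pos: [0.5468, 0.1105, 0.2745]
eef_rot: [0.005, 0.088, 0.996, -0.008]
wrist_force: [1.0, -1.7, -0.3]
gripper_width: 0.0429
```

```bash
python3 st.py
```

```text
23.5 ee [0.5468 0.1105 0.2745] yaw 169.87 F [ 1.03 -1.68 -0.29] M [-0.338 -0.031  0.302] j [ 0.09   0.172 -0.221  1.17  -0.017  0.267] w 0.0429
```

apply_moves([
  [0, 0, 0, 1.8],
  [0, 0, 0, 0],
  [0, 0, 0, 0],
  [0, 0, 0, 0],
  [0, 0, 0, 0],
  [0, 0, 0, 0],
  [0, 0, 0, 0],
  [0, 0, 0, 0],
])

```text
clock: 24.3
ee_pos: [0.5468, 0.1106, 0.2746]
eef_rot: [0.005, 0.075, 0.997, -0.008]
wrist_force: [-0.3, -0.4, 0.3]
gripper_width: 0.0429
```

```bash
python3 st.py;python3 - <<'E'
from h import *
im=viewer.grab_frame('wrist');cv2.imwrite('pics/w4.png',im)
g=cv2.cvtColor(im,6)[228:258,235:345]
t=cv2.subtract(g,cv2.medianBlur(g,15));m=(t>60).astype(np.uint8); k,l,s,c=cv2.connectedComponentsWithStats(m)
print([(c[i]+[235,228]).round(1).tolist() for i in range(1,k) if 4<s[i,4]<80])
E
```

```text
24.3 ee [0.5468 0.1106 0.2746] yaw 171.45 F [-0.29 -0.41  0.35] M [-0.195  0.011  0.134] j [ 0.09   0.172 -0.221  1.169 -0.017  0.24 ] w 0.0429
[[271.8, 234.5], [293.5, 233.1], [313.8, 238.5], [252.6, 242.7], [330.6, 250.2], [237.8, 255.5]]
```

apply_moves([
  [0, 0, 0, 0],
  [0, 0, 0, 0],
  [0, 0, 0, 0],
  [0, 0, 0, 0],
  [0, 0, 0, 0],
  [0, 0, 0, 0],
  [0, 0, 0, 0],
  [0, 0, 0, 0],
], jaw=0)

```text
clock: 25.15
ee_pos: [0.5466, 0.1115, 0.2744]
eef_rot: [0.005, 0.075, 0.997, -0.006]
wrist_force: [0.3, -0.5, 0.1]
gripper_width: 0.0855
```

```bash
python3 st.py;python3 - <<'E'
from h import *
im=viewer.grab_frame('wrist');cv2.imwrite('pics/w5.png',im)
g=cv2.cvtColor(im,6)[228:258,235:345]
t=cv2.subtract(g,cv2.medianBlur(g,15));m=(t>60).astype(np.uint8); k,l,s,c=cv2.connectedComponentsWithStats(m)
print([(c[i]+[235,228]).round(1).tolist() for i in range(1,k) if 4<s[i,4]<80])
E
```

```text
25.15 ee [0.5466 0.1115 0.2744] yaw 171.42 F [ 0.32 -0.53  0.07] M [-0.053 -0.004 -0.041] j [ 0.091  0.172 -0.222  1.169 -0.014  0.241] w 0.0855
[[290.2, 234.1], [269.0, 235.5], [310.8, 239.5], [249.6, 243.6], [327.8, 251.1]]
```

View pics/w5.png

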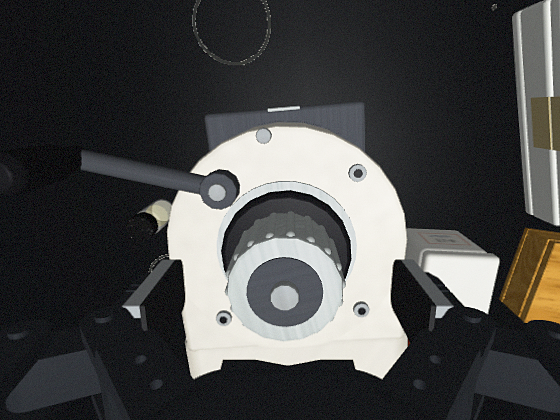

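apply_moves([
  [0, 0, 0.02, 0],
  [0, 0, 0.03, 0],
  [0, 0, 0.02, 0],
  [-0.005, -0.004, 0, 1],
  [-0.015, -0.012, 0, 1],
  [-0.02, -0.016, 0, 1],
  [-0.02, -0.016, 0, 1],
  [-0.02, -0.016, 0, 0],
])

```text
clock: 26.0
ee_pos: [0.463, 0.0462, 0.3414]
eef_rot: [0.003, 0.035, 0.999, -0.007]
wrist_force: [-0.1, -1.3, 0.2]
gripper_width: 0.0853
```

```bash
python3 st.py
```

```text
26.0 ee [0.463  0.0462 0.3414] yaw 175.97 F [-0.07 -1.34  0.19] M [-0.029  0.003  0.033] j [-0.033 -0.031 -0.298  1.298 -0.013  0.037] w 0.0853
```

apply_moves([
  [-0.012, -0.01, 0, 0],
  [-0.01, -0.008, 0, 0],
  [-0.003, -0.003, 0, 0],
  [0, 0, 0, 0],
  [0, 0, 0, 0],
  [0, 0, 0, 0],
  [0, 0, 0, 0],
  [0, 0, 0, 0],
], jaw=1)

```text
clock: 26.8
ee_pos: [0.4353, 0.0237, 0.3385]
eef_rot: [0.001, 0.035, 0.999, -0.006]
wrist_force: [-0.1, 0.8, 0.7]
gripper_width: 0.0002
```

```bash
python3 st.py; python3 - <<'E'
from h import *
cv2.imwrite('pics/w6.png',viewer.grab_frame('wrist'))
E
```

```text
26.8 ee [0.4353 0.0237 0.3385] yaw 175.98 F [-0.08  0.77  0.66] M [ 0.014  0.037 -0.011] j [-0.088 -0.084 -0.353  1.298 -0.012 -0.018] w 0.0002
```

View pics/w6.png

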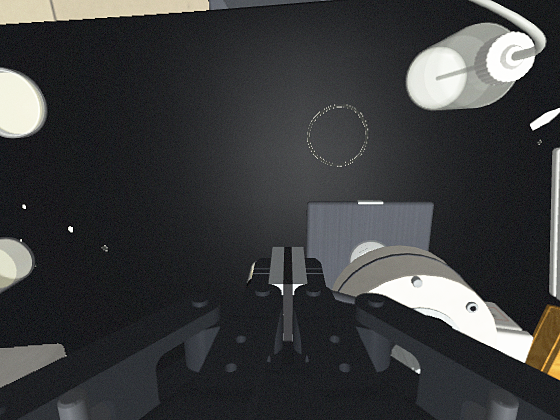

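apply_moves([
  [0, 0, -0.02, 0],
  [0, 0, -0.02, 0],
  [0, 0, -0.012, 0],
  [0, 0, -0.003, 0],
  [0, 0, 0, 0],
  [0, 0, 0, 0],
  [0, 0, 0, 0],
  [0, 0, 0, 0],
])

```text
clock: 27.65
ee_pos: [0.438, 0.0241, 0.2848]
eef_rot: [0.004, 0.034, 0.999, -0.006]
wrist_force: [1.0, -0.4, 0.5]
gripper_width: -0.0001
```

```bash
python3 st.py
```

```text
27.65 ee [0.438  0.0241 0.2848] yaw 176.06 F [ 0.96 -0.37  0.47] M [0.016 0.049 0.03 ] j [-0.086 -0.051 -0.438  1.174 -0.012 -0.018] w -0.0001
```

Tips at about z 0.212, in the handle's height range (0.199–0.233). Now I push +x, 72 mm in total.

apply_moves([
  [0.006, 0, -0.003, 0],
  [0.006, 0, 0, 0],
  [0.006, 0, 0, 0],
  [0.005, 0, 0, 0],
  [0.005, 0, 0, 0],
  [0.005, 0, 0, 0],
  [0.005, 0, 0, 0],
  [0.004, 0, 0, 0],
])

```text
clock: 28.45
ee_pos: [0.4825, 0.0234, 0.2817]
eef_rot: [0.003, 0.035, 0.999, -0.008]
wrist_force: [-2.5, -2.4, 0.3]
gripper_width: -0.0002
```

```bash
python3 st.py
```

```text
28.45 ee [0.4825 0.0234 0.2817] yaw 176.02 F [-2.47 -2.4   0.3 ] M [-0.222  0.381 -0.027] j [-0.079  0.035 -0.36   1.17  -0.015 -0.009] w -0.0002
```

Contact at 2.5 N, and the lever is moving.

apply_moves([
  [0.005, 0, 0, 0],
  [0.005, 0, 0, 0],
  [0.005, 0, 0, 0],
  [0.004, 0, 0, 0],
  [0.002, 0, 0, 0],
  [0, 0, 0, 0],
  [0, 0, 0, 0],
  [0, 0, 0, 0],
])

```text
clock: 29.25
ee_pos: [0.5059, 0.0236, 0.2815]
eef_rot: [0.003, 0.035, 0.999, -0.007]
wrist_force: [-1.6, -2.6, -0.1]
gripper_width: -0.0001
```

```bash
python3 st.py
```

```text
29.25 ee [0.5059 0.0236 0.2815] yaw 176.03 F [-1.63 -2.59 -0.15] M [-0.12   0.223 -0.059] j [-0.075  0.077 -0.315  1.172 -0.014 -0.006] w -0.0001
```

apply_moves([
  [0.002, 0, 0, 0],
  [0.002, 0, 0, 0],
  [0.002, 0, 0, 0],
  [0.002, 0, 0, 0],
  [0.002, 0, 0, 0],
  [0.002, 0, 0, 0],
  [0.002, 0, 0, 0],
  [0.002, 0, 0, 0],
])

```text
clock: 30.05
ee_pos: [0.5112, 0.0241, 0.2814]
eef_rot: [-0.011, 0.034, 0.999, -0.008]
wrist_force: [-6.7, -1.0, 4.9]
gripper_width: -0.0001
```

```bash
python3 st.py
```

```text
30.05 ee [0.5112 0.0241 0.2814] yaw 176.05 F [-6.66 -0.98  4.86] M [-0.077  1.429 -0.019] j [-0.072  0.102 -0.287  1.202 -0.017 -0.003] w -0.0001
```

apply_moves([
  [0.003, 0, 0, 0],
  [0.004, 0, 0, 0],
  [0.004, 0, 0, 0],
  [-0.003, 0, 0, 0],
  [-0.01, 0, 0, 0],
  [-0.015, 0, 0, 0],
  [-0.015, 0, 0, 0],
  [0, 0, 0.02, 0],
])

```text
clock: 30.85
ee_pos: [0.4659, 0.0245, 0.2995]
eef_rot: [-0.023, 0.034, 0.999, -0.009]
wrist_force: [0.2, 0.2, 0.0]
gripper_width: 0.0002
```

apply_moves([
  [0, 0, 0.03, 0],
  [-0.02, 0, 0.03, 0],
  [-0.03, 0, 0.02, 0],
  [-0.03, 0, 0, 0],
  [-0.02, 0, 0, 0],
  [0, 0, 0, 0],
  [0, 0, 0, 0],
  [0, 0, 0, 0],
])

```text
clock: 31.65
ee_pos: [0.3568, 0.0248, 0.3848]
eef_rot: [-0.017, 0.034, 0.999, -0.009]
wrist_force: [-0.1, 0.2, 0.3]
gripper_width: 0.0001
```

```bash
python3 st.py; python3 - <<'E'
from h import *
for n in('wrist','top','side'):cv2.imwrite(f'pics/{n}7.png',viewer.grab_frame(n))
a=cv2.imread("pics/side7.png")[130:260,230:370]; b=cv2.imread("pics/top7.png")[130:240,160:290]
cv2.imwrite("pics/sz7.png",cv2.resize(a,None,fx=4.5,fy=4.5,interpolation=cv2.INTER_CUBIC))
cv2.imwrite("pics/tz7.png",cv2.resize(b,None,fx=5,fy=5,interpolation=cv2.INTER_CUBIC))
E
```

```text
31.65 ee [0.3568 0.0248 0.3848] yaw 176.06 F [-0.1   0.17  0.28] M [ 0.005 -0.066 -0.017] j [-0.1   -0.228 -0.376  1.455 -0.02  -0.031] w 0.0001
```

View pics/wrist7.png

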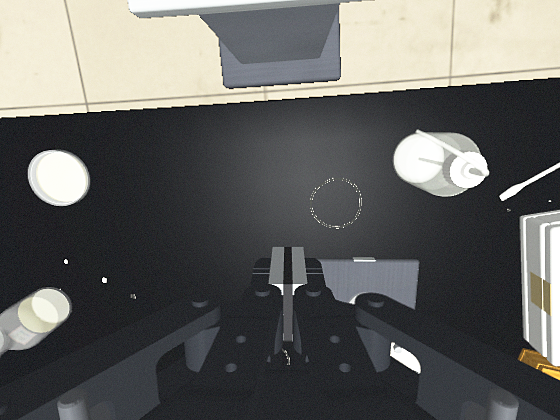

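View pics/tz7.png

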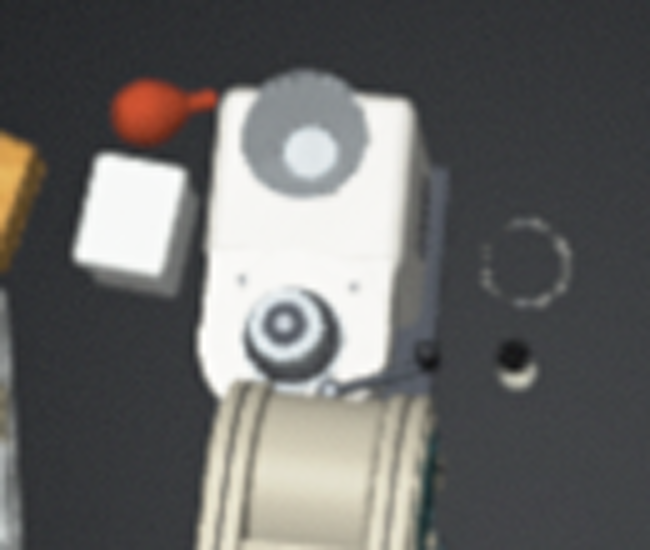

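View pics/sz7.png

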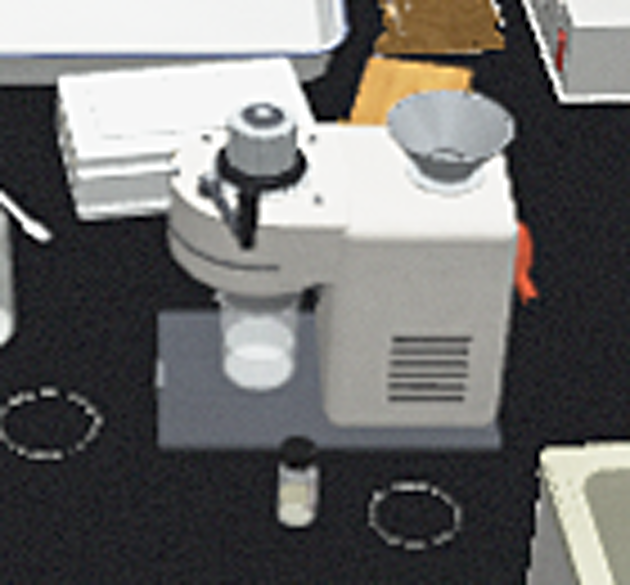

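The lever is over: in the top crop the handle is now at (427,352), where it was at (425,415). I'll compute the angle.

```bash
python3 - <<'E'
from h import *
T=lambda x,y:ray('top',160+(x+.5)/5-.5,130+(y+.5)/5-.5)
p=np.array([.511,.0873]);
for n in('tz','tz7'):
    g=cv2.cvtColor(cv2.imread(f'pics/{n}.png'),6)
    r=g[335:445,405:445] if n=='tz' else g[325:385,408:445]
    m=(r<32).astype(np.uint8); k,l,s,c=cv2.connectedComponentsWithStats(m); i=1+s[1:,4].argmax()
    u=c[i]+([405,335] if n=='tz' else [408,325]); h=onz(T(*u),.22)[:2]
    d=h-p; print(n,u,h,np.hypot(*d),np.degrees(np.arctan2(d[1],d[0])))
print('expected released',np.degrees(np.arctan2(-61,-22))-4.1,'locked',np.degrees(np.arctan2(-61,22))-4.1)
E
```

```text
tz [426.74683544 428.98734177] [0.48166159 0.02229814] 0.07131608586183781 -114.2919071296768
tz7 [430.40625 363.25   ] [0.52291026 0.02066347] 0.067692551374938 -79.86626048296797
expected released -113.93212985021839 locked -74.26787014978161
```

The top-view estimate is crude (about 34° of swing from small blobs), so I'll look closely with the wrist camera.

apply_moves([
  [0.03, 0.015, 0, 2],
  [0.035, 0.015, 0, 2],
  [0.035, 0.015, 0, 2],
  [0.035, 0.015, 0, 2],
  [0.03, 0.015, 0, 2],
  [0.01, 0.005, 0, 2],
  [0, 0, 0, 0],
  [0, 0, 0, 0],
], jaw=0)

```text
clock: 32.6
ee_pos: [0.5418, 0.1083, 0.3791]
eef_rot: [-0.02, -0.074, 0.997, -0.011]
wrist_force: [1.0, -1.3, -0.9]
gripper_width: 0.0853
```

apply_moves([
  [0, 0, 0, 0],
  [0, 0, 0, 0],
  [0, 0, 0, 0],
  [0, 0, 0, 0],
  [0, 0, 0, 0],
  [0, 0, 0, 0],
  [0, 0, 0, 0],
  [0, 0, 0, 0],
])

```text
clock: 33.4
ee_pos: [0.5378, 0.1062, 0.3807]
eef_rot: [-0.02, -0.072, 0.997, -0.012]
wrist_force: [0.9, 0.0, -0.3]
gripper_width: 0.0855
```

```bash
python3 st.py; python3 - <<'E'
from h import *
import pickle
o=ctrl.get_obs(); pickle.dump((o['ee_pos'],o['eef_rot']),open('p8.pkl','wb'))
cv2.imwrite('pics/w8.png',viewer.grab_frame('wrist'))
E
```

```text
33.4 ee [0.5378 0.1062 0.3807] yaw -171.73 F [ 0.91  0.05 -0.29] M [ 0.07  -0.059 -0.01 ] j [ 0.086  0.133 -0.043  1.435 -0.023 -0.058] w 0.0855
```

View pics/w8.png

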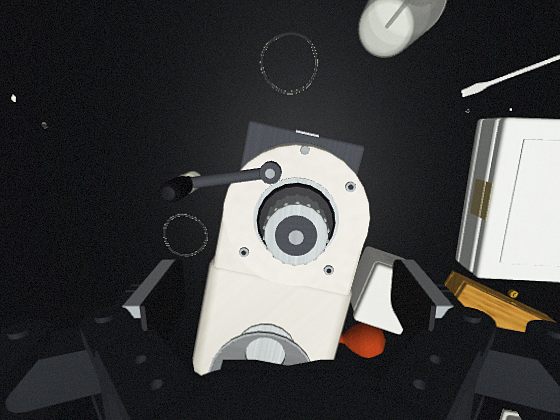

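```bash
python3 - <<'E'
from h import *
import pickle
im=cv2.imread('pics/w8.png'); cv2.imwrite('pics/w8z.png',cv2.resize(im[130:290,150:370],None,fx=3.6,fy=3.6,interpolation=cv2.INTER_CUBIC))
im=cv2.imread('pics/w5.png'); cv2.imwrite('pics/w5z.png',cv2.resize(im[100:340,0:390],None,fx=2,fy=2,interpolation=cv2.INTER_CUBIC))
E
```

```text
(no output)
```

View pics/w8z.png

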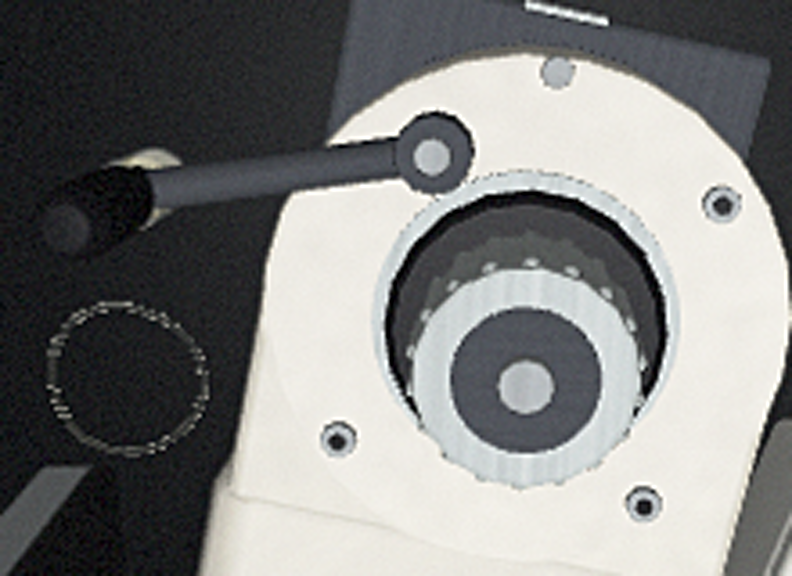

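View pics/w5z.png

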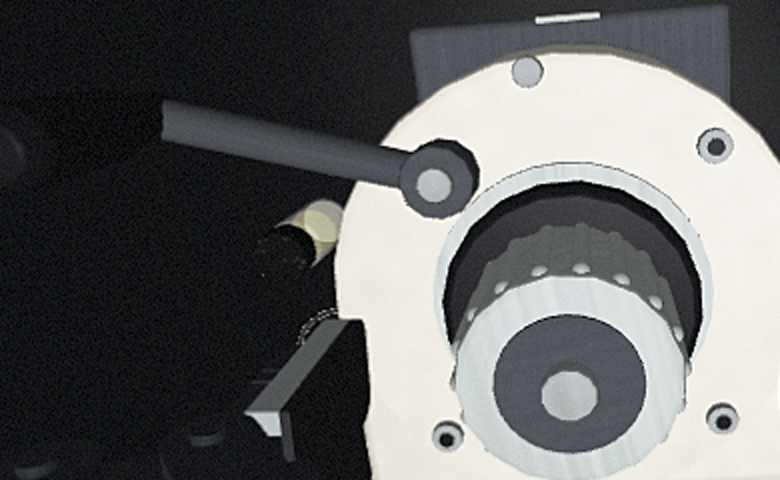

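```bash
python3 - <<'E'
from h import *
import pickle
ee,q=pickle.load(open('p8.pkl','rb'))
P=lambda x,y,z:onz(ray('wrist',150+(x+.5)/3.6-.5,130+(y+.5)/3.6-.5,ee,q),z)[:2]
Q5=([.5466,.1115,.2744],[.005,.075,.997,-.006])
P5=lambda x,y,z:onz(ray('wrist',(x+.5)/2-.5,100+(y+.5)/2-.5,*[np.array(v) for v in Q5]),z)[:2]
ang=lambda a,b:np.degrees(np.arctan2(b[1]-a[1],b[0]-a[0]))
for n,F,arm,sc,pin,hd in(('w8',P,((400,155),(155,189)),((337,439),(643,505),(722,205)),(431,157),(68,228)),('w5',P5,((400,168),(163,121)),((447,436),(722,420),(715,146)),(434,185),(5,155))):
    a=ang(F(*arm[0],.192),F(*arm[1],.192)); s=[F(*p,.185) for p in sc]
    # screws: s0=(+,-) s1=(+,+) s2=(-,+)
    y1=ang(s[0],s[1])-90; y2=ang(s[2],s[1])
    pn=F(*pin,.197); h=F(*hd,.233)
    print(n,'arm',a,'mill yaw',y1,y2,'rel',a-(y1+y2)/2,'pin->handle top',ang(pn,h)-(y1+y2)/2,np.hypot(*(h-pn)), 'dial',F(525,387,.227) if n=='w8' else '')
E
```

```text
w8 arm -73.50601166551394 mill yaw -4.069591307626652 -3.9361262562883903 rel -69.50315288355642 pin->handle top -69.98833887672785 0.06418813480887896 dial [0.54677548 0.11205368]
w5 arm -109.94434827743281 mill yaw -4.308620720359244 -3.9876189195448095 rel -105.79622845748078 pin->handle top -106.79150236955141 0.06270062794471994 dial
```

The lever sits at −69.5° to −70.0° to the mill, against −70.2° expected for fully locked, so it is fully over (about 0.70 rad). Handing in.

```bash
python3 -c "
from cell import ctrl
print(ctrl.job_done(), ctrl.get_obs()['clock'])"
```

```text
the job is handed in; nothing more can be done
the job is handed in; nothing more can be done
```

The mill is set to five clicks open with the lever locked, and I handed the job in at about 33 s of the 72 s; no verdict was reported.

- **Closing:** I turned the dial clockwise six clicks. The torque then climbed without dropping, to 0.32 N m about 7° past the sixth stop. I took that as the seat and went no further.
- **Opening:** I turned it back 100° from the seat stop, ending at tool yaw 171.5° against 171.7° intended. Flute positions in the wrist pictures showed no slip in the fingers, and the dial moved by less than about 1° when let go.
- **Locking:** I pushed the lever over with the closed fingers until it stalled, with about 6.7 N at the last reading.

**Last checks:**
- **Lever:** The wrist picture puts it at −69.5° to −70.0° to the mill, against −70.2° for fully locked, so about 0.70 rad. A rougher top-view estimate had given about 34° of swing, less than the 36.7° needed, so I looked again with the wrist camera and relied on that.
- **Bystanders:** The vial, beaker and sample box look unmoved in the final pictures. I did not measure any of the bystanders.
- **Torque:** Single readings scattered by about 0.05 N m, and at the fifth stop the torque still read 0.13 N m before release, as it had on the way in. The click count therefore rests mainly on the turned angle. I did not use the burr gap reading.

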